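Fit the emulsifying disc on the food processor's drive spindle

TASK

We are about to whip egg and oil into a plant spray: fit the emulsifying disc (the spoked wheel, not the chopping blade) over the drive spindle in the food processor's bowl, turning it until its slots drop over the spindle's cross-pin and it sits fully home, then let go of it. Leave the blade and everything else on the table where they are.

Things in the scene. Friction and masses are not known exactly. Their poses are not given: they have to be found in the camera images.
- emulsifier_mid (a point): The emulsifying disc: an ivory plastic hub 84 mm high with a spoked wheel of 110 mm diameter (4 mm thick, its underside 14 mm up, four small paddles under it that reach down to the underside). About 0.12 kg, stands upright on the table. This point is on its axis, half-way up, 42 mm above its underside. z is up along the axis.
- emulsifier_head (a point): Middle of the disc's grip head, 28 mm above emulsifier_mid: a square block 34 x 34 mm and 28 mm high at the top of the hub, its faces square to the disc's own x and y axes. The place to grasp. The hub below it is a tube 30 mm across.
- emulsifier_foot (a point): Centre of the disc's underside: the mouth of its bore, 19 mm wide and 56 mm deep, closed above. The bottom 14 mm of the hub is a crown, 35 mm across, whose wall is cut through by two opposite drive slots, 11 mm wide and 14 mm deep, open at the underside; they point along the disc's own +x and -x.
- blade_mid (a point): The chopping blade, not wanted: the same ivory hub with the same square head, but with two bare steel S-blades (sweep about 120 mm) in place of the wheel; this point is on its axis, 42 mm above its underside. It stands upright on the table and stays where it is.
- spindle_foot (a point): Foot of the steel drive spindle (16 mm thick), on its axis, at the top of the boss in mid-bowl, 79 mm above the table: the underside of a tool fully home rests here. A cross-pin 30 x 8 mm fills 2 to 12 mm above it; a tool not lined up with it stands 12 mm too high, and drops within 0.1 rad of a fit (each half turn). Axes are the machine's; the pin's direction varies, is not given.
- spindle_tip (a point): Top of the spindle, on its axis, 50 mm above its foot; the top 8 mm tapers from 16 to 7 mm wide. The spindle can turn about the vertical, against a stiff drag of 0.3 N m (the motor and belt).
- processor: The food processor, white, fixed; origin on the bowl's axis at table level. Round clear bowl, 170 mm wide inside, floor 64 mm and rim 165 mm above the table, with a D-handle on its -x side reaching 142 mm from the axis. The boss in mid-bowl is 44 mm wide, 15 mm high. The motor housing stands on its +y side.
- motor_top (a point): Middle of the top of the motor housing, 190 mm above the table, 172 mm from the spindle along the machine's +y. The housing measures 160 mm along x and 130 mm along y.
- jar: Open glass jar, 80 mm wide, 90 mm high; origin at the centre of its underside; bystander.
- jarlid: Clear flat jar lid, 84 mm wide, 9 mm high, lying on the table; bystander.
- cap1: Red screw cap, 38 mm wide, 16 mm high; bystander.
- cap2: Another such red screw cap; bystander.
- shears: Pruning shears with blue handles, 205 mm long along their x, 80 mm wide, lying flat; bystander.
- spoon: Steel spoon, 190 mm long along its x, lying flat; bystander.

How it is judged:
By the outcome, as a careful person would: the job done as asked, in the order asked, and still so for the second after the job is handed in, with the robot touching nothing.
It also fails if it takes over 67 s, if anything falls off the work surface, if the arm or the gripper's body presses on something with over 40 N, if the wrist force passes 120 N, or if a joint passes its speed limit or range.

ROBOT

A 7-joint arm with a two-finger parallel gripper is mounted at the origin on the work surface. World frame = base frame: x ahead of the robot, y to its left, z up, the work surface at z = 0. Lengths are in mm, angles in rad, forces in N, time in s.
With the tool pointing down it reaches from about 425 to 825 mm from the base axis. Payload 3.6 kg.
Tool frame: the origin (TCP) lies midway between the tips of the shut fingers; the grasp point (between the pads) lies arm.hold_point_z behind it (arm.hold_point_z is the distance from the TCP to the grasp point, in mm); x points along the fingers, y is the direction in which the jaws open and shut, and the axes are right-handed (so a half turn about x gives the same grasp; the last joint's range is limited). The gripper opens to 85 mm and grips with 20 to 120 N. Pads are 22 mm wide; open, the fingers measure 114 mm over their backs; the gripper's body (76 mm by 85 mm) begins 54 mm behind the grasp point. The pads swing forward as they close: fully open they stand 13 mm farther back than shut.
Start: joints at [-1.288, 0.615, -0.013, 1.423, 0.008, 1.103, -0.04], TCP at [197.512, 619.235, 231.297] pointing down, gripper open.
Joint ranges: [-3.12, 3.12], [-0.3, 2.06], [-1.34, 1.32], [0.26, 2.42], [-1.36, 4.5], [0.01, 1.98], [-2.84, 2.84]. Speed limits (rad/s): [2.79, 2.79, 3.14, 3.14, 3.14, 3.14, 3.14].

INTERFACE

Orientations are given as a unit quaternion [w, x, y, z].
In Python, from bench import arm, viewer, ticket gives the robot as it stands. The module is installed in compiled form; this text tells all that it offers.
- The arm moves only by the tool drive_tool, never from a script. Its argument "commands" is a list of rows, each an object with "offset": the shift along the tool's x, y, z in mm, a list of three; "yaw": the turn about the tool's x in rad; "fingers": the opening in per cent of the stroke, from 0 (shut) to 100 (fully open). In form: [{"offset": [dx, dy, dz], "yaw": yaw, "fingers": fingers}, ...]. A call has 1 to 5 rows; each row is the pose to reach, as a shift and turn from the pose measured when the call began, along the tool's axes at that moment; what a row does not reach only later rows make up. A row lasts 1/12 s, in which the tool goes at most 41.7 mm and 7.16 degrees, less where a joint would pass 70% of its speed; a pose out of reach is approached as far as the arm can. A call with a gripper value outside its range is refused whole. The fingers move at their own pace and stop on an object; "newtons" is the grip in N (left out, the last holds). Time passes only in rows, so rows that repeat a pose let the fingers close. It gives the time, the measured TCP pose, the force and the opening at its end, in the units of the state.
- arm.read_state(): the state, without advancing time (a new reading comes with each control period).
- viewer.get_image(name): name is "scene" or "top" or "wrist"; returns (picture, depth): 384x512x3 uint8, blue, green, red; 384x512 float32, mm along the optical axis (not along the pixel's ray), 0 where there is no reading.
- viewer.camera_model(name): a dict with "fx", "fy", "cx", "cy" (pixels), "R" (3x3) and "t" (3): a world point X has camera coordinates R X + t. Camera axes: x right, y down, z forward; pixel columns grow to the right and rows downward; lengths in mm; the calibration is good to about 2 mm. A picture is of the moment at which its call begins: read the wrist's pose just before it. camera_model takes no time and is no camera call; for the wrist camera it gives the pose at the moment of the call.
- ticket.hand_in(): hands the job in, once; it reports no verdict.
Trained networks look in the newest picture that a camera, given by its name, has taken for a name from the list of things; names that differ only in an ending like _2 or _b are one class to them, and where a whole thing is asked for, a point or a joint stands for the part that bears it (a point fixed in the world has none). Each returns a list of dicts, best first, with "p" (0 to 1); they miss things now and then, are a little off and sometimes report something else, mostly with a low value. They report only what shows in the picture. A call takes as long as a camera call.
- viewer.recognise(camera, target): "xyz" ([x, y, z] in mm, in the coordinates of the camera as it stood for that picture, good to about 4 mm: the middle of the surface that is visible of it).
- viewer.tip_of(camera, target): "xyz" ([x, y, z] in mm, in the coordinates of the camera as it stood for that picture, good to about 4 mm: a listed point, or the origin of a listed thing).
The state is a dict: "t": time; "joint_positions": joint angles; "joint_vel": joint speeds; "tau": joint torques, N m; "tcp_pos": TCP position; "orientation": TCP orientation; "wrist_force": force on the tool from outside, world axes, zero at the start; "wrist_torque": the same for the moment, N m; "gripper_width": finger opening in mm.
Only numpy, scipy, OpenCV 4.12 (cv2) and the standard library are available. Lean on these libraries where they do the work, as an engineer would, in place of code of your own. Each camera call takes 0.05 s, during which the arm holds its last target. There are 200 camera calls.

## Working session

There is one attempt and no reset: what is moved stays moved. The work goes in short steps, Python scripts to look and compute and a tool call to move; the robot and the scene stay as the last step left them, time stands still between calls to the robot, and variables do not carry over. Pictures are saved under pics/ and viewed, about 8 in all and at most 12, crops included, and the job is handed in when it is done.

Besides the shell and the picture viewer there is one more tool, called after "Emit:" by a JSON object that holds its "api" and its "payload". drive_tool: Moves the arm, as the interface text tells. Its arguments: {"type":"object","properties":{"commands":{"type":"array"},"newtons":{"type":"number"}},"required":["commands"]}

```bash
mkdir -p pics; cat > h.py <<'E'
import numpy as np, cv2
from scipy.spatial.transform import Rotation as Ro
from bench import arm, viewer, ticket
def w(cam,xyz,m=None):
    m=m or viewer.camera_model(cam); return np.array(m["R"]).T@(np.array(xyz)-np.array(m["t"]))
def px(cam,X,m=None):
    m=m or viewer.camera_model(cam); c=np.array(m["R"])@np.array(X)+np.array(m["t"]); return c[0]/c[2]*m["fx"]+m["cx"],c[1]/c[2]*m["fy"]+m["cy"]
def rot():
    s=arm.read_state(); q=s["orientation"]; return s,Ro.from_quat([q[1],q[2],q[3],q[0]]).as_matrix()
def cloud(cam,d,m=None):
    m=m or viewer.camera_model(cam); v,u=np.mgrid[:384,:512]; P=np.stack([(u-m["cx"])/m["fx"]*d,(v-m["cy"])/m["fy"]*d,d],-1)
    return (P-np.array(m["t"]))@np.array(m["R"])
E
python3 - <<'E'
from h import *
s,R=rot(); print(s["tcp_pos"],R.round(3),arm.hold_point_z,s["gripper_width"],s["t"])
ims=[]
for c in ("top","scene"):
    im,d=viewer.get_image(c); ims.append(im); np.save(c+".npy",d); cv2.imwrite(f"pics/{c}0.png",im)
    for n in ("emulsifier_mid","emulsifier_head","blade_mid","spindle_tip","spindle_foot","motor_top"):
        r=viewer.tip_of(c,n)[:2]; print(c,n,[(w(c,x["xyz"]).round(1).tolist(),round(x["p"],2)) for x in r])
    m=viewer.camera_model(c); print(c, "cam at",w(c,[0,0,0]).round(0))
E
```

```text
[197.31678416 618.50773101 230.11862084] [[-0.001  0.304  0.953]
 [-0.003  0.953 -0.304]
 [-1.    -0.003  0.   ]] 18.700000000000003 85.22852066584629 0.0
top emulsifier_mid [([512.8, -102.6, 46.0], 0.93)]
top emulsifier_head [([516.0, -101.8, 72.2], 0.67)]
top blade_mid [([508.3, -322.8, 41.4], 0.77)]
top spindle_tip [([662.3, -418.9, 2.2], 0.74), ([590.8, 200.9, 127.3], 0.61)]
top spindle_foot [([593.7, 202.2, 84.7], 0.76), ([641.2, -175.4, -1.0], 0.59)]
top motor_top [([581.7, 374.7, 191.6], 0.75)]
top cam at [ 410.  -14. 1678.]
scene emulsifier_mid [([509.3, -100.2, 43.4], 0.94)]
scene emulsifier_head [([511.0, -99.0, 71.9], 0.88)]
scene blade_mid [([506.5, -319.3, 40.5], 0.67)]
scene spindle_tip [([595.4, 200.4, 129.3], 0.69)]
scene spindle_foot [([593.0, 197.5, 127.6], 0.35)]
scene motor_top [([578.3, 372.0, 192.1], 0.97)]
scene cam at [ 938. -487. 1094.]
```

View pics/top0.png

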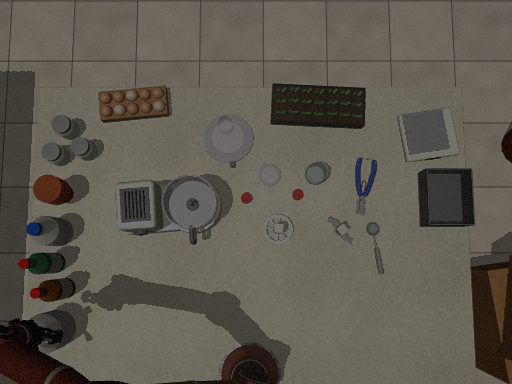

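View pics/scene0.png

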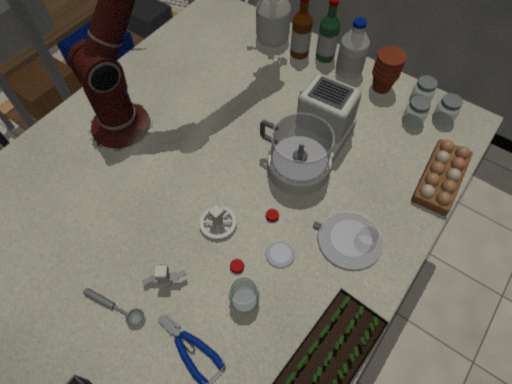

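The top view shows the spoked wheel at about (278,229), the blade at (343,229) and the bowl and spindle at (192,204). The scene view agrees: wheel (218,222), blade (165,277), spindle (300,152). The networks put the disc near (512,-101) and the spindle near (593,200), and the heights fit. I'll go above the bowl first to look at the pin.

Emit:
{"api": "drive_tool", "payload": {"commands": [{"offset":[-20,-20,32],"yaw":0,"fingers":100},{"offset":[-40,-40,64],"yaw":0,"fingers":100},{"offset":[-55,-60,96],"yaw":0,"fingers":100},{"offset":[-65,-80,130],"yaw":0,"fingers":100},{"offset":[-70,-96,160],"yaw":0,"fingers":100}]}}

```text
t: 1.12
tcp_pos: [323.2, 477.3, 303.6]
orientation: [0.7, 0.11, 0.698, -0.108]
wrist_force: [0.2, 0.2, -0.9]
gripper_width: 85.5
```

Emit:
{"api": "drive_tool", "payload": {"commands": [{"offset":[0,-20,32],"yaw":0,"fingers":100},{"offset":[0,-40,64],"yaw":0,"fingers":100},{"offset":[0,-60,96],"yaw":0,"fingers":100},{"offset":[0,-80,130],"yaw":0,"fingers":100},{"offset":[0,-96,160],"yaw":0,"fingers":100}]}}

```text
t: 1.53
tcp_pos: [447.9, 334.3, 304.2]
orientation: [0.7, 0.111, 0.697, -0.109]
wrist_force: [0.8, 0.3, -0.2]
gripper_width: 85.2
```

Emit:
{"api": "drive_tool", "payload": {"commands": [{"offset":[0,-20,32],"yaw":0,"fingers":100},{"offset":[0,-40,64],"yaw":0,"fingers":100},{"offset":[0,-60,96],"yaw":0,"fingers":100},{"offset":[0,-80,130],"yaw":0,"fingers":100},{"offset":[0,-96,160],"yaw":0,"fingers":100}]}}

```text
t: 1.95
tcp_pos: [572.1, 190.8, 304.8]
orientation: [0.7, 0.111, 0.697, -0.11]
wrist_force: [-0.1, -0.4, 0.4]
gripper_width: 85.5
```

```bash
python3 - <<'E'
from h import *
s,R=rot(); print(s["tcp_pos"].round(1) if hasattr(s["tcp_pos"],"round") else s["tcp_pos"],s["t"],s["joint_positions"],R.round(3))
m=viewer.camera_model("wrist"); print(w("wrist",[0,0,0]), np.array(m["R"]).round(2),m["fx"],px("wrist",[593,200,129]),px("wrist",[593,200,79]))
im,d=viewer.get_image("wrist"); cv2.imwrite("pics/w1.png",im); np.save("w1.npy",d)
for n in ("spindle_tip","spindle_foot","emulsifier_head"):
  print(n,[(w("wrist",x["xyz"]).round(1).tolist(),round(x["p"],2)) for x in viewer.tip_of("wrist",n)[:2]])
E
```

```text
[572.1 190.8 304.8] 1.95 [-0.41144664  0.4795522   0.08587311  1.45963488 -0.04166062  1.1990771
  0.93635477] [[ 0.005  0.309  0.951]
 [ 0.001  0.951 -0.309]
 [-1.     0.002  0.005]]
[498.58918372 212.6346459  446.55261457] [[ 0.31  0.95  0.  ]
 [ 0.91 -0.3   0.3 ]
 [ 0.29 -0.09 -0.95]] 287.55563231209794 (np.float64(264.64073408060295), np.float64(190.42063950116216)) (np.float64(262.7592863733394), np.float64(179.67477562877778))
spindle_tip [([601.1, 193.3, 129.6], 0.68), ([629.0, 3.2, 0.5], 0.25)]
spindle_foot [([593.7, 196.7, 78.3], 0.71)]
emulsifier_head [([509.9, -104.4, 67.1], 0.89)]
```

View pics/w1.png

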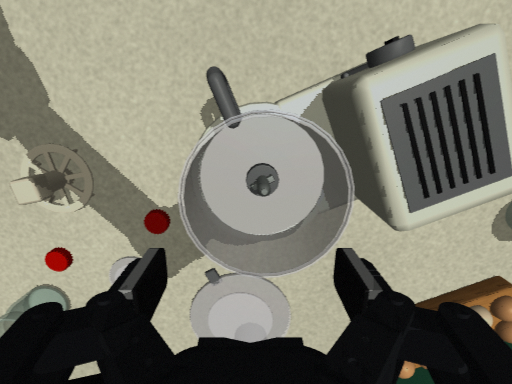

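The wrist view shows the spindle at (264,180) inside the bowl and the disc at left, around (45,180). I'll zoom in on the pin.

```bash
python3 - <<'E'
from h import *
im=cv2.imread("pics/w1.png"); d=np.load("w1.npy")
P=cloud("wrist",d)
x0,y0=232,150
c=cv2.resize(im[y0:y0+60,x0:x0+64],None,fx=10,fy=10,interpolation=cv2.INTER_CUBIC)
c=cv2.convertScaleAbs(c,alpha=2.2); cv2.imwrite("pics/w1c.png",c)
Q=P[y0:y0+60,x0:x0+64].reshape(-1,3); r=np.hypot(Q[:,0]-595,Q[:,1]-199)
Q=Q[r<40]
t=Q[Q[:,2]>118]; print("tip",len(t),t.mean(0))
b=Q[(Q[:,2]>84)&(Q[:,2]<95)]; print("pin",b.round(0).tolist()[:60])
h=np.histogram(Q[:,2],bins=range(55,140,5)); print(h)
# rim
v=P.reshape(-1,3); k=(abs(v[:,2]-165)<5)&(np.hypot(v[:,0]-594,v[:,1]-199)<100); k=v[k]
A=np.c_[2*k[:,:2],np.ones(len(k))]; s=np.linalg.lstsq(A,(k[:,:2]**2).sum(1),rcond=None)[0]; print(len(k),s[:2],np.sqrt(s[2]+s[0]**2+s[1]**2))
E
```

```text
tip 138 [591.49632171 201.59017286 124.21373441]
pin [[587.0, 214.0, 86.0], [587.0, 215.0, 86.0], [585.0, 203.0, 85.0], [587.0, 211.0, 87.0], [587.0, 213.0, 90.0], [588.0, 214.0, 89.0], [588.0, 215.0, 90.0], [585.0, 200.0, 86.0], [585.0, 201.0, 88.0], [585.0, 203.0, 89.0], [586.0, 204.0, 89.0], [586.0, 205.0, 89.0], [586.0, 206.0, 89.0], [588.0, 207.0, 85.0], [588.0, 209.0, 87.0], [588.0, 210.0, 88.0], [588.0, 211.0, 90.0], [588.0, 212.0, 90.0], [588.0, 213.0, 92.0], [589.0, 215.0, 89.0], [590.0, 216.0, 89.0], [585.0, 198.0, 89.0], [586.0, 200.0, 90.0], [585.0, 201.0, 93.0], [585.0, 202.0, 94.0], [586.0, 204.0, 94.0], [586.0, 205.0, 95.0], [587.0, 206.0, 94.0], [587.0, 207.0, 92.0], [588.0, 208.0, 90.0], [589.0, 209.0, 89.0], [589.0, 211.0, 91.0], [590.0, 212.0, 90.0], [590.0, 213.0, 90.0], [590.0, 214.0, 91.0], [591.0, 216.0, 89.0], [586.0, 197.0, 88.0], [586.0, 198.0, 92.0], [586.0, 200.0, 95.0], [588.0, 208.0, 95.0], [590.0, 209.0, 90.0], [590.0, 210.0, 90.0], [591.0, 211.0, 91.0], [591.0, 213.0, 90.0], [591.0, 214.0, 90.0], [592.0, 215.0, 90.0], [593.0, 216.0, 89.0], [588.0, 195.0, 86.0], [587.0, 197.0, 92.0], [590.0, 209.0, 94.0], [592.0, 210.0, 90.0], [592.0, 211.0, 90.0], [592.0, 212.0, 90.0], [593.0, 214.0, 89.0], [593.0, 215.0, 90.0], [594.0, 216.0, 90.0], [588.0, 195.0, 90.0], [593.0, 210.0, 90.0], [593.0, 211.0, 91.0], [594.0, 212.0, 90.0]]
(array([   0, 1713,   30,   23,  511,   18,   56,   40,   12,   10,   14,
         11,   20,   70,   57,    0]), array([ 55,  60,  65,  70,  75,  80,  85,  90,  95, 100, 105, 110, 115,
       120, 125, 130, 135]))
3605 [592.59899855 201.40395053] 87.44376273863668
```

View pics/w1c.png

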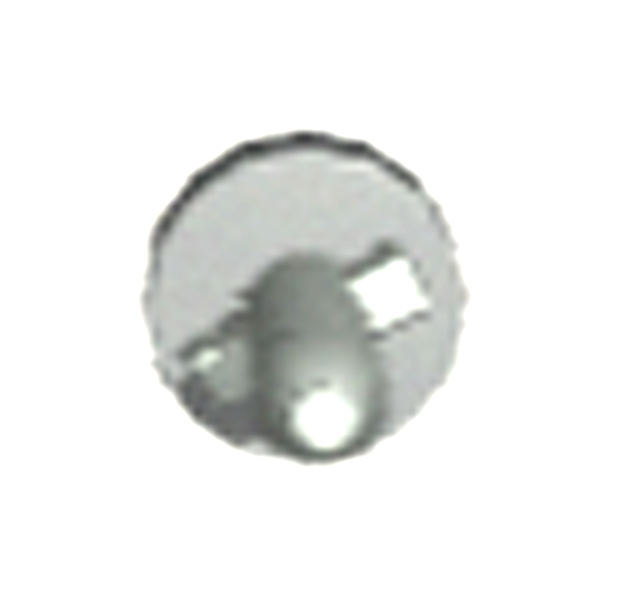

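The crop shows the cross-pin running from lower left (200,365) to upper right (395,290), behind the spindle.

```bash
python3 - <<'E'
from h import *
d=np.load("w1.npy"); P=cloud("wrist",d).reshape(-1,3)
c=np.array([592.6,201.4]); q=P[:,:2]-c; r=np.hypot(*q.T); z=P[:,2]
bo=(abs(z-79)<2.5)&(r<30); k=P[bo]; 
(e,rad)=cv2.minEnclosingCircle(k[:,:2].astype(np.float32)); print("boss",e,rad)
K=(z>87.5)&(z<93)&(r>9.5)&(r<18); 
a=np.arctan2(q[K,1],q[K,0]); print(len(a),np.histogram(a,bins=np.arange(-3.2,3.3,.2)))
t=P[(z>127)&(r<25)]; print("tiptop",t.mean(0),len(t))
A=P[K][(a>0)&(a<2.2)]; B=P[K][(a<0)|(a>2.6)]
print(A.mean(0),len(A),B.mean(0) if len(B) else None,len(B))
s=cv2.fitLine(A[:,:2].astype(np.float32),cv2.DIST_L2,0,.01,.01).ravel(); print("line",s)
x,y,ww=cv2.minAreaRect(A[:,:2].astype(np.float32)); print(x,y,ww)
E
```

```text
boss (592.75048828125, 201.52923583984375) 21.69231605529785
54 (array([0, 0, 0, 0, 0, 0, 0, 5, 8, 7, 6, 0, 0, 0, 0, 0, 0, 0, 0, 0, 0, 0,
       2, 6, 9, 8, 3, 0, 0, 0, 0, 0]), array([-3.20000000e+00, -3.00000000e+00, -2.80000000e+00, -2.60000000e+00,
       -2.40000000e+00, -2.20000000e+00, -2.00000000e+00, -1.80000000e+00,
       -1.60000000e+00, -1.40000000e+00, -1.20000000e+00, -1.00000000e+00,
       -8.00000000e-01, -6.00000000e-01, -4.00000000e-01, -2.00000000e-01,
        2.66453526e-15,  2.00000000e-01,  4.00000000e-01,  6.00000000e-01,
        8.00000000e-01,  1.00000000e+00,  1.20000000e+00,  1.40000000e+00,
        1.60000000e+00,  1.80000000e+00,  2.00000000e+00,  2.20000000e+00,
        2.40000000e+00,  2.60000000e+00,  2.80000000e+00,  3.00000000e+00,
        3.20000000e+00]))
tiptop [592.98483834 201.18576493 127.94100061] 32
[590.81627601 213.2975541   89.6975779 ] 28 [594.73541309 189.46519121  89.79928827] 26
line [9.6095812e-01 2.7669379e-01 5.9081628e+02 2.1329756e+02]
(591.1038818359375, 213.40550231933594) (8.168085098266602, 5.518962383270264) 13.169206619262695
```

Pin at about 1.73 rad in the world and axis at (592.7, 201.4); boss, rim and tip agree. Now to the disc.

Emit:
{"api": "drive_tool", "payload": {"commands": [{"offset":[0,-37,4],"yaw":0,"fingers":100},{"offset":[0,-74,8],"yaw":0,"fingers":100},{"offset":[0,-111,12],"yaw":0,"fingers":100},{"offset":[0,-148,16],"yaw":0,"fingers":100},{"offset":[0,-185,21],"yaw":0,"fingers":100}]}}

```text
t: 2.57
tcp_pos: [532.6, 11.3, 304.0]
orientation: [0.7, 0.111, 0.697, -0.108]
wrist_force: [1.3, -0.0, -0.2]
gripper_width: 85.5
```

Emit:
{"api": "drive_tool", "payload": {"commands": [{"offset":[10,-37,4],"yaw":0,"fingers":100},{"offset":[25,-70,8],"yaw":0,"fingers":100},{"offset":[45,-110,12],"yaw":0,"fingers":100},{"offset":[45,-110,12],"yaw":0,"fingers":100}]}}

```text
t: 2.9
tcp_pos: [506.3, -103.6, 256.2]
orientation: [0.697, 0.112, 0.699, -0.113]
wrist_force: [-0.9, -0.5, 0.1]
gripper_width: 85.8
```

```bash
python3 - <<'E'
from h import *
s,R=rot(); print(s["tcp_pos"],s["t"],R.round(3))
im,d=viewer.get_image("wrist"); np.save("w2.npy",d); cv2.imwrite("pics/w2.png",im)
for n in ("emulsifier_mid","emulsifier_head"):
  print(n,[(w("wrist",x["xyz"]).round(1).tolist(),round(x["p"],2)) for x in viewer.tip_of("wrist",n)[:2]])
P=cloud("wrist",d).reshape(-1,3); z=P[:,2]; r=np.hypot(P[:,0]-512,P[:,1]+102)
t=P[(r<40)&(abs(z-84)<4)]; print("top",len(t),t.mean(0),cv2.minAreaRect(t[:,:2].astype(np.float32)))
k=P[(r<75)&(abs(z-18)<3)]; print("wheel",cv2.minEnclosingCircle(k[:,:2].astype(np.float32)))
E
```

```text
[ 506.26338662 -103.59870301  256.20926729] 2.9 [[-0.003  0.314  0.949]
 [-0.001  0.949 -0.314]
 [-1.    -0.002 -0.002]]
emulsifier_mid [([517.8, -96.7, 42.7], 0.93)]
emulsifier_head [([514.4, -94.4, 68.9], 0.68)]
top 854 [514.47821535 -93.20024325  85.50195942] ((515.5849609375, -93.47593688964844), (33.86235809326172, 34.098052978515625), 84.07588195800781)
wheel ((516.2843017578125, -93.14984893798828), 54.943172454833984)
```

View pics/w2.png

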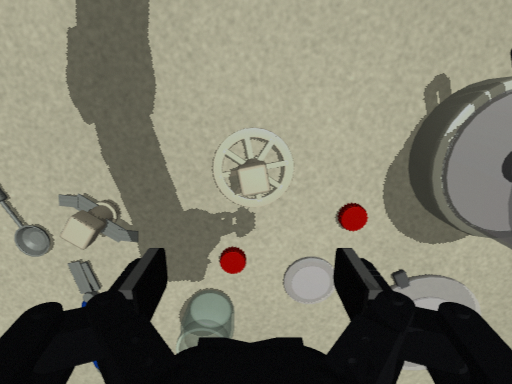

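The disc's square head is at (254,180), and the wheel is centred on (253,167). The result is 8 mm off the top view and the arm may still have been settling, so I'll measure again with the arm still, saving the camera model with the picture.

```bash
python3 - <<'E'
from h import *
s,R=rot(); print(s["tcp_pos"],s["t"],R.round(3),s["joint_positions"])
m=viewer.camera_model("wrist"); im,d=viewer.get_image("wrist")
P=cloud("wrist",d,m).reshape(-1,3); z=P[:,2]; r=np.hypot(P[:,0]-512,P[:,1]+100)
t=P[(r<40)&(abs(z-84)<4)]; print("top",len(t),t.mean(0),cv2.minAreaRect(t[:,:2].astype(np.float32)))
k=P[(r<75)&(abs(z-18)<3)]; print("wheel",cv2.minEnclosingCircle(k[:,:2].astype(np.float32)))
d=np.load("w1.npy") ;P=cloud("top",np.load("top.npy")).reshape(-1,3);z=P[:,2]
t=P[(np.hypot(P[:,0]-512,P[:,1]+100)<40)&(abs(z-84)<6)];print("topcam head",t.mean(0),len(t))
t=P[(np.hypot(P[:,0]-593,P[:,1]-201)<28)&(z>70)&(z<140)];print("topcam boss",cv2.minEnclosingCircle(t[:,:2].astype(np.float32)))
# slot/paddle orientation check: drawing unknown
E
```

```text
[510.59898653 -95.27285089 258.60501544] 3.05 [[ 0.004  0.304  0.953]
 [ 0.005  0.953 -0.304]
 [-1.     0.006  0.002]] [ 0.0450236   0.38387228  0.14282181  1.76411715 -0.07016144  0.99531813
  1.47733356]
top 820 [ 509.18602457 -102.58578705   83.23426972] ((509.9244079589844, -102.70659637451172), (33.76689910888672, 33.751461029052734), 83.61480712890625)
wheel ((510.2100830078125, -102.9100341796875), 54.857521057128906)
topcam head [ 511.91058457 -102.47471771   82.92162425] 77
topcam boss ((595.2332763671875, 199.28953552246094), 22.279083251953125)
```

Settled values are the head at (510.2,-102.7) with its faces at 83.6°, which agrees with the top camera. So the earlier bowl reading was taken while the arm lagged, and I'll repeat it on the way back. Now descending to grasp.

Emit:
{"api": "drive_tool", "payload": {"commands": [{"offset":[35,-3,1],"yaw":-0.07,"fingers":100},{"offset":[70,-7,2],"yaw":-0.14,"fingers":100},{"offset":[105,-7,2],"yaw":-0.197,"fingers":100},{"offset":[120,-7,2],"yaw":-0.197,"fingers":100},{"offset":[120,-7,2],"yaw":-0.197,"fingers":100}]}}

```text
t: 3.52
tcp_pos: [510.0, -97.5, 135.9]
orientation: [0.705, 0.04, 0.707, -0.034]
wrist_force: [-0.6, 0.6, 0.6]
gripper_width: 85.1
```

Emit:
{"api": "drive_tool", "payload": {"commands": [{"offset":[0,0,0],"yaw":0,"fingers":100},{"offset":[0,0,0],"yaw":0,"fingers":100}]}}

```text
t: 3.68
tcp_pos: [511.5, -95.4, 137.0]
orientation: [0.706, 0.039, 0.706, -0.033]
wrist_force: [1.4, 0.4, 0.5]
gripper_width: 85.5
```

```bash
python3 - <<'E'
from h import *
s,R=rot(); print(s["tcp_pos"],s["t"],R.round(3),s["joint_positions"],s["wrist_force"])
D=np.array([510.2,-102.7,50])-s["tcp_pos"]; print("tool shift",(R.T@D).round(1),"yz deg",np.degrees(np.arctan2(R[1,2],R[0,2])))
E
```

```text
[511.48205266 -95.39769824 137.0494715 ] 3.6833 [[ 0.001  0.102  0.995]
 [ 0.009  0.995 -0.102]
 [-1.     0.009 -0.   ]] [ 0.10109555  0.53747034  0.06903486  1.90961927 -0.06897847  0.69758555
  1.68230065] [1.37210529 0.43457693 0.48376042]
tool shift [87.  -8.2 -0.5] yz deg -5.835546997179201
```

Emit:
{"api": "drive_tool", "payload": {"commands": [{"offset":[0,-8,-0.5],"yaw":0,"fingers":100},{"offset":[0,-8,-0.5],"yaw":0,"fingers":100},{"offset":[0,-8,-0.5],"yaw":0,"fingers":100},{"offset":[0,-8,-0.5],"yaw":0,"fingers":100}]}}

```text
t: 4.02
tcp_pos: [510.6, -103.7, 137.9]
orientation: [0.707, 0.039, 0.705, -0.033]
wrist_force: [1.2, 0.2, 0.1]
gripper_width: 85.3
```

```bash
python3 - <<'E'
from h import *
for i in range(3):
  s,R=rot(); m=viewer.camera_model("wrist"); im,d=viewer.get_image("wrist"); print(s["tcp_pos"].round(2),s["t"],"v",np.abs(s["joint_vel"]).max())
  P=cloud("wrist",d,m).reshape(-1,3); z=P[:,2]; r=np.hypot(P[:,0]-510,P[:,1]+102)
  t=P[(r<40)&(abs(z-84)<4)]; a=cv2.minAreaRect(t[:,:2].astype(np.float32)); print("head",t.mean(0)[2],a)
  c=np.array([*a[0],50])-s["tcp_pos"]; print("shift",(R.T@c).round(1),np.degrees(np.arctan2(R[1,1],R[0,1])))
E
```

```text
[ 510.61 -103.68  137.86] 4.0167 v 0.006672759270633551
head 83.16828063244893 ((509.5938415527344, -102.49298095703125), (33.15686798095703, 33.427974700927734), 82.98124694824219)
shift [87.9  0.3 -1.3] 84.12823977704954
[ 510.45 -103.51  137.61] 4.0667 v 0.005518741690745713
head 83.18976447205313 ((509.260986328125, -102.73147583007812), (33.766197204589844, 33.27992248535156), 82.95805358886719)
shift [87.6 -0.1 -1.3] 84.147259289598
[ 510.32 -103.39  137.39] 4.1167 v 0.007853668020845318
head 83.19367529273843 ((509.3675231933594, -102.72470092773438), (33.69191360473633, 33.093109130859375), 82.7010498046875)
shift [87.4 -0.2 -1.1] 84.15215964125127
```

Aligned within 1 mm and 0.02 rad. Descend and grip.

Emit:
{"api": "drive_tool", "payload": {"commands": [{"offset":[25,0,-1],"yaw":0.02,"fingers":100},{"offset":[50,0,-1],"yaw":0.02,"fingers":100},{"offset":[70,0,-1],"yaw":0.02,"fingers":100},{"offset":[86,0,-1],"yaw":0.02,"fingers":100},{"offset":[86,0,-1],"yaw":0.02,"fingers":100}]}}

```text
t: 4.58
tcp_pos: [507.1, -101.9, 48.4]
orientation: [0.704, 0.047, 0.708, -0.04]
wrist_force: [-0.4, -0.6, -0.2]
gripper_width: 85.3
```

Emit:
{"api": "drive_tool", "payload": {"commands": [{"offset":[0,0,0],"yaw":0,"fingers":100},{"offset":[0,0,0],"yaw":0,"fingers":50},{"offset":[0,0,0],"yaw":0,"fingers":20},{"offset":[0,0,0],"yaw":0,"fingers":20},{"offset":[0,0,0],"yaw":0,"fingers":20}], "newtons": 50}}

```text
t: 5.0
tcp_pos: [507.8, -102.0, 49.4]
orientation: [0.704, 0.046, 0.707, -0.04]
wrist_force: [0.8, 0.5, 0.0]
gripper_width: 38.5
```

Emit:
{"api": "drive_tool", "payload": {"commands": [{"offset":[0,0,0],"yaw":0,"fingers":20},{"offset":[0,0,0],"yaw":0,"fingers":20},{"offset":[0,0,0],"yaw":0,"fingers":20}]}}

```text
t: 5.25
tcp_pos: [507.8, -102.0, 49.6]
orientation: [0.704, 0.046, 0.707, -0.04]
wrist_force: [0.2, 0.5, 0.6]
gripper_width: 33.7
```

Emit:
{"api": "drive_tool", "payload": {"commands": [{"offset":[-30,0,0],"yaw":0,"fingers":20},{"offset":[-70,0,0],"yaw":0,"fingers":20},{"offset":[-110,0,0],"yaw":0,"fingers":20},{"offset":[-150,0,0],"yaw":0,"fingers":20},{"offset":[-185,0,0],"yaw":0,"fingers":20}]}}

```text
t: 5.67
tcp_pos: [508.3, -103.9, 237.1]
orientation: [0.705, 0.046, 0.707, -0.04]
wrist_force: [0.6, -0.7, -1.3]
gripper_width: 33.6
```

Emit:
{"api": "drive_tool", "payload": {"commands": [{"offset":[-20,30,12],"yaw":0,"fingers":20},{"offset":[-40,62,25],"yaw":0,"fingers":20},{"offset":[-40,94,38],"yaw":0,"fingers":20},{"offset":[-40,126,50],"yaw":0,"fingers":20},{"offset":[-40,155,60],"yaw":0,"fingers":20}]}}

```text
t: 6.08
tcp_pos: [587.2, 44.5, 278.6]
orientation: [0.705, 0.046, 0.706, -0.039]
wrist_force: [0.1, 0.0, -2.5]
gripper_width: 33.0
```

Emit:
{"api": "drive_tool", "payload": {"commands": [{"offset":[0,35,13],"yaw":0,"fingers":20},{"offset":[0,70,26],"yaw":0,"fingers":20},{"offset":[0,105,40],"yaw":0,"fingers":20},{"offset":[0,135,52],"yaw":0,"fingers":20},{"offset":[0,155,58],"yaw":0,"fingers":20}]}}

```text
t: 6.5
tcp_pos: [663.6, 196.0, 278.6]
orientation: [0.705, 0.046, 0.707, -0.037]
wrist_force: [0.8, 0.1, -1.2]
gripper_width: 33.6
```

Emit:
{"api": "drive_tool", "payload": {"commands": [{"offset":[0,0,0],"yaw":0,"fingers":20},{"offset":[0,0,0],"yaw":0,"fingers":20},{"offset":[0,0,0],"yaw":0,"fingers":20},{"offset":[0,0,0],"yaw":0,"fingers":20}]}}

```text
t: 6.83
tcp_pos: [663.5, 193.3, 278.6]
orientation: [0.704, 0.046, 0.707, -0.039]
wrist_force: [-0.4, -0.9, -2.0]
gripper_width: 33.3
```

```bash
cat > bowl.py <<'E'
from h import *
import sys
s,R=rot(); m=viewer.camera_model("wrist"); im,d=viewer.get_image("wrist"); cv2.imwrite(f"pics/{sys.argv[1]}.png",im)
print(s["tcp_pos"].round(1),s["t"],"v",np.abs(s["joint_vel"]).max(),"g",s["gripper_width"],"ydeg",np.degrees(np.arctan2(R[1,1],R[0,1])),"j7",s["joint_positions"][6])
P=cloud("wrist",d,m).reshape(-1,3); z=P[:,2]
k=P[(abs(z-165)<5)&(np.hypot(P[:,0]-594,P[:,1]-199)<100)]
A=np.c_[2*k[:,:2],np.ones(len(k))]; f=np.linalg.lstsq(A,(k[:,:2]**2).sum(1),rcond=None)[0]; print("rim",len(k),f[:2])
c=np.array([593,199.])
for i in range(3):
    r=np.hypot(*(P[:,:2]-c).T); k=P[(abs(z-79)<2.5)&(r<28)]
    e,rad=cv2.minEnclosingCircle(k[:,:2].astype(np.float32)); c=np.array(e)
print("boss",c,rad,len(k)); q=P[:,:2]-c; r=np.hypot(*q.T)
t=P[(z>127)&(r<25)]; print("tip",t.mean(0),len(t))
K=(z>86)&(z<94)&(r>9.5)&(r<18); a=np.arctan2(q[K,1],q[K,0]); x=P[K]; A,B=x[a>0],x[a<=0]
print("pin",A.mean(0),len(A),B.mean(0),len(B)); v=A.mean(0)-B.mean(0); print("pin deg",np.degrees(np.arctan2(v[1],v[0])))
E
python3 bowl.py w3
```

```text
[663.5 193.3 278.6] 6.8333 v 0.0074951830968405155 g 33.32437280921312 ydeg 83.12553380692839 j7 1.1721585136676629
rim 4735 [594.53071478 199.32692015]
boss [594.1373291  199.31518555] 21.724206924438477 857
tip [597.98501262 198.55364648 342.76945391] 1279
pin [592.35638665 211.07205668  90.48489835] 40 [596.05394053 187.49361209  90.53848118] 37
pin deg 98.91249442736157
```

View pics/w3.png

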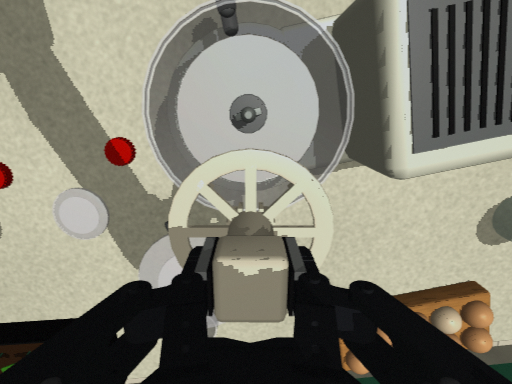

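The disc is held level at image (250,215) and the spindle and pin show clearly at (247,113). Bowl axis is (594.2,199.3), pin 98.9°. Now for where the disc's centre sits in the hand.

```bash
python3 - <<'E'
from h import *
s,R=rot(); m=viewer.camera_model("wrist"); im,d=viewer.get_image("wrist"); tp=np.array(s["tcp_pos"])
P=cloud("wrist",d,m).reshape(-1,3); z=P[:,2]; r=np.hypot(*(P[:,:2]-tp[:2]).T)
k=P[(r<62)&(r>35)&(z>tp[2]-40)&(z<tp[2]-25)]; print(len(k),np.percentile(k[:,2],[5,50,95])-tp[2])
h=cv2.convexHull(k[:,:2].astype(np.float32))[:,0]; 
A=np.c_[2*h,np.ones(len(h))]; f=np.linalg.lstsq(A,(h**2).sum(1),rcond=None)[0]; print("wheel fit",f[:2],np.sqrt(f[2]+f[0]**2+f[1]**2),cv2.minEnclosingCircle(h))
pl=np.linalg.lstsq(np.c_[k[:,:2]-tp[:2],np.ones(len(k))],k[:,2],rcond=None)[0]; print("tilt",pl)
print("tcp",tp,"R",R.round(3),"wheel rel tool",(R.T@(np.r_[f[:2],tp[2]]-tp)).round(1))
E
```

```text
6391 [-33.25581116 -31.8254109  -30.58026206]
wheel fit [665.54885125 191.95233848] 54.49139849180827 ((665.6438598632812, 191.96583557128906), 54.81876754760742)
tilt [1.75076034e-03 1.14892356e-02 2.47116260e+02]
tcp [663.57343886 193.29867593 278.9606979 ] R [[-0.003  0.12   0.993]
 [ 0.011  0.993 -0.12 ]
 [-1.     0.01  -0.004]] wheel rel tool [-0.  -1.1  2.1]
```

Emit:
{"api": "drive_tool", "payload": {"commands": [{"offset":[10,0,-25],"yaw":-0.1,"fingers":20},{"offset":[20,-1,-50],"yaw":-0.2,"fingers":20},{"offset":[35,-2,-72],"yaw":-0.276,"fingers":20},{"offset":[35,-2,-72],"yaw":-0.276,"fingers":20},{"offset":[35,-2,-72],"yaw":-0.276,"fingers":20}]}}

```text
t: 7.35
tcp_pos: [590.1, 199.5, 244.1]
orientation: [0.704, -0.051, 0.706, 0.059]
wrist_force: [-0.6, -0.1, -1.6]
gripper_width: 33.4
```

Emit:
{"api": "drive_tool", "payload": {"commands": [{"offset":[0,0,0],"yaw":0,"fingers":20},{"offset":[0,0,0],"yaw":0,"fingers":20},{"offset":[0,0,0],"yaw":0,"fingers":20}]}}

```text
t: 7.6
tcp_pos: [591.6, 199.0, 245.0]
orientation: [0.705, -0.05, 0.705, 0.058]
wrist_force: [0.3, -0.6, -1.1]
gripper_width: 33.2
```

```bash
cat > chk.py <<'E'
from h import *
s,R=rot(); tp=np.array(s["tcp_pos"]); c=tp+R@[0,-1.1,2.1]
D=np.array([594.2,199.3,tp[2]])-c
print(tp.round(1),"t",s["t"],"disc",c[:2].round(1),"shift",(R.T@D).round(1),"ydeg",np.degrees(np.arctan2(R[1,1],R[0,1])).round(2),"x",R[:,0].round(3),"F",np.round(s["wrist_force"],1),"T",np.round(s["wrist_torque"],2),"under",(tp[2]-49.7).round(1),"g",s["gripper_width"])
E
python3 chk.py
```

```text
[591.6 199.  245. ] t 7.6 disc [593.8 198.2] shift [-0.   1.   0.5] ydeg 98.79 x [-0.002  0.011 -1.   ] F [ 0.3 -0.6 -1.1] T [-0.   -0.03 -0.  ] under 195.3 g 33.215416378122484
```

Yaw is 98.8° against a pin at 98.9°, and the centring is within 1 mm. Descending over the tip.

Emit:
{"api": "drive_tool", "payload": {"commands": [{"offset":[12,1,0.5],"yaw":0,"fingers":20},{"offset":[30,1,0.5],"yaw":0,"fingers":20},{"offset":[48,1,0.5],"yaw":0,"fingers":20},{"offset":[60,1,0.5],"yaw":0,"fingers":20},{"offset":[60,1,0.5],"yaw":0,"fingers":20}]}}

```text
t: 8.02
tcp_pos: [590.9, 199.9, 182.3]
orientation: [0.703, -0.051, 0.707, 0.057]
wrist_force: [-0.0, -0.2, -0.2]
gripper_width: 32.9
```

Emit:
{"api": "drive_tool", "payload": {"commands": [{"offset":[8,0,0],"yaw":0,"fingers":20},{"offset":[16,0,0],"yaw":0,"fingers":20},{"offset":[24,0,0],"yaw":0,"fingers":20},{"offset":[32,0,0],"yaw":0,"fingers":20},{"offset":[32,0,0],"yaw":0,"fingers":20}]}}

```text
t: 8.43
tcp_pos: [590.5, 200.1, 148.6]
orientation: [0.703, -0.051, 0.708, 0.057]
wrist_force: [0.2, -0.3, -1.5]
gripper_width: 33.4
```

```bash
python3 chk.py
```

```text
[590.5 200.1 148.6] t 8.4333 disc [592.8 199.3] shift [-0.  -0.2  1.4] ydeg 98.74 x [-0.008  0.008 -1.   ] F [ 0.2 -0.3 -1.5] T [-0.01 -0.16 -0.  ] under 98.9 g 33.36085875505445
```

Emit:
{"api": "drive_tool", "payload": {"commands": [{"offset":[3,0,1.2],"yaw":0,"fingers":20},{"offset":[6,0,1.2],"yaw":0,"fingers":20},{"offset":[9,0,1.2],"yaw":0,"fingers":20},{"offset":[11,0,1.2],"yaw":0,"fingers":20},{"offset":[12,0,1.2],"yaw":0,"fingers":20}]}}

```text
t: 8.85
tcp_pos: [592.0, 200.5, 140.0]
orientation: [0.703, -0.051, 0.707, 0.057]
wrist_force: [-5.2, -1.7, 17.4]
gripper_width: 33.5
```

```bash
python3 chk.py
```

```text
[592.  200.5 140. ] t 8.85 disc [594.2 199.7] shift [-0.  -0.4 -0.1] ydeg 98.75 x [-0.006  0.009 -1.   ] F [-5.2 -1.7 17.4] T [-0.61  1.28  0.  ] under 90.3 g 33.506393572444615
```

It has stopped on the pin: underside at 91 mm, 17 N. So the slots run along the other pair of faces. I'll back off 6 mm and turn 90° about the spindle.

Emit:
{"api": "drive_tool", "payload": {"commands": [{"offset":[-5,0,0],"yaw":0,"fingers":20},{"offset":[-6,0.3,0.2],"yaw":0.12,"fingers":20},{"offset":[-6,0.4,0.4],"yaw":0.24,"fingers":20},{"offset":[-6,0.5,0.6],"yaw":0.36,"fingers":20},{"offset":[-6,0.6,0.8],"yaw":0.48,"fingers":20}]}}

```text
t: 9.27
tcp_pos: [592.8, 201.3, 146.2]
orientation: [0.695, 0.12, 0.7, -0.114]
wrist_force: [-0.1, -0.6, -0.3]
gripper_width: 33.3
```

```bash
python3 chk.py
```

```text
[592.8 201.3 146.2] t 9.2667 disc [594.4 199.5] shift [-0.  -0.3 -0.1] ydeg 70.91 x [-0.006  0.009 -1.   ] F [-0.1 -0.6 -0.3] T [-0.01  0.02  0.01] under 96.5 g 33.33717981578532
```

Emit:
{"api": "drive_tool", "payload": {"commands": [{"offset":[0,0.2,0.1],"yaw":0.11,"fingers":20},{"offset":[0,0.4,0.3],"yaw":0.22,"fingers":20},{"offset":[0,0.6,0.5],"yaw":0.33,"fingers":20},{"offset":[0,0.7,0.7],"yaw":0.44,"fingers":20},{"offset":[0,0.8,0.9],"yaw":0.55,"fingers":20}]}}

```text
t: 9.68
tcp_pos: [593.9, 202.0, 146.3]
orientation: [0.635, 0.306, 0.642, -0.302]
wrist_force: [-0.5, -0.2, -2.1]
gripper_width: 33.3
```

Emit:
{"api": "drive_tool", "payload": {"commands": [{"offset":[0,0.2,0.1],"yaw":0.11,"fingers":20},{"offset":[0,0.4,0.3],"yaw":0.22,"fingers":20},{"offset":[0,0.6,0.5],"yaw":0.33,"fingers":20},{"offset":[0,0.7,0.7],"yaw":0.44,"fingers":20},{"offset":[0,0.8,0.8],"yaw":0.53,"fingers":20}]}}

```text
t: 10.1
tcp_pos: [594.9, 202.3, 146.3]
orientation: [0.532, 0.463, 0.539, -0.46]
wrist_force: [0.2, -0.5, -1.3]
gripper_width: 33.2
```

```bash
python3 chk.py
```

```text
[594.9 202.3 146.3] t 10.1 disc [594.1 200.1] shift [-0.  -0.1  0.8] ydeg 8.48 x [-0.006  0.01  -1.   ] F [ 0.2 -0.5 -1.3] T [-0.05 -0.06 -0.05] under 96.6 g 33.15084667070021
```

Emit:
{"api": "drive_tool", "payload": {"commands": [{"offset":[2,0,0.6],"yaw":-0.01,"fingers":20},{"offset":[5,0,0.6],"yaw":-0.01,"fingers":20},{"offset":[8,0,0.6],"yaw":-0.01,"fingers":20},{"offset":[10,0,0.6],"yaw":-0.01,"fingers":20},{"offset":[11,0,0.6],"yaw":-0.01,"fingers":20}]}}

```text
t: 10.52
tcp_pos: [594.6, 202.0, 134.8]
orientation: [0.534, 0.46, 0.542, -0.457]
wrist_force: [0.2, -0.4, -2.2]
gripper_width: 33.5
```

```bash
python3 chk.py
```

```text
[594.6 202.  134.8] t 10.5167 disc [593.8 199.8] shift [-0.   0.3  0.5] ydeg 9.11 x [-0.007  0.01  -1.   ] F [ 0.2 -0.4 -2.2] T [ 0.12  0.02 -0.06] under 85.1 g 33.4860961797711
```

Underside at 85 mm with no force: the slots are over the pin. Going home.

Emit:
{"api": "drive_tool", "payload": {"commands": [{"offset":[2,0,0.3],"yaw":0,"fingers":20},{"offset":[4,0,0.3],"yaw":0,"fingers":20},{"offset":[5.5,0,0.3],"yaw":0,"fingers":20},{"offset":[6.5,0,0.3],"yaw":0,"fingers":20},{"offset":[6.5,0,0.3],"yaw":0,"fingers":20}]}}

```text
t: 10.93
tcp_pos: [594.5, 202.0, 128.3]
orientation: [0.534, 0.46, 0.542, -0.457]
wrist_force: [0.3, 1.9, 0.2]
gripper_width: 33.1
```

```bash
python3 chk.py
```

```text
[594.5 202.  128.3] t 10.9333 disc [593.8 199.7] shift [-0.   0.3  0.5] ydeg 9.12 x [-0.007  0.011 -1.   ] F [0.3 1.9 0.2] T [ 0.19  0.07 -0.02] under 78.6 g 33.13923827431282
```

Emit:
{"api": "drive_tool", "payload": {"commands": [{"offset":[1.5,0,0],"yaw":0,"fingers":20},{"offset":[1.5,0,0],"yaw":0,"fingers":20}]}}

```text
t: 11.1
tcp_pos: [594.6, 202.0, 128.3]
orientation: [0.534, 0.46, 0.543, -0.457]
wrist_force: [-2.4, -0.2, 6.3]
gripper_width: 33.3
```

Emit:
{"api": "drive_tool", "payload": {"commands": [{"offset":[0,0,0],"yaw":0,"fingers":40},{"offset":[0,0,0],"yaw":0,"fingers":70},{"offset":[0,0,0],"yaw":0,"fingers":90},{"offset":[0,0,0],"yaw":0,"fingers":90},{"offset":[0,0,0],"yaw":0,"fingers":90}]}}

```text
t: 11.52
tcp_pos: [594.6, 201.8, 128.1]
orientation: [0.534, 0.46, 0.542, -0.457]
wrist_force: [0.6, 0.6, 0.5]
gripper_width: 77.1
```

Emit:
{"api": "drive_tool", "payload": {"commands": [{"offset":[-15,0,0],"yaw":0,"fingers":90},{"offset":[-40,0,0],"yaw":0,"fingers":90},{"offset":[-75,0,0],"yaw":0,"fingers":90},{"offset":[-110,0,0],"yaw":0,"fingers":90},{"offset":[-145,0,0],"yaw":0,"fingers":90}]}}

```text
t: 11.93
tcp_pos: [595.3, 199.9, 274.3]
orientation: [0.534, 0.46, 0.542, -0.458]
wrist_force: [1.1, 0.4, -0.5]
gripper_width: 76.7
```

Emit:
{"api": "drive_tool", "payload": {"commands": [{"offset":[0,0,-20],"yaw":0,"fingers":90},{"offset":[0,0,-40],"yaw":0,"fingers":90},{"offset":[0,0,0],"yaw":0,"fingers":90},{"offset":[0,0,0],"yaw":0,"fingers":90},{"offset":[0,0,0],"yaw":0,"fingers":90}]}}

```text
t: 12.35
tcp_pos: [595.9, 196.7, 274.6]
orientation: [0.533, 0.461, 0.541, -0.459]
wrist_force: [-0.4, 0.3, 0.2]
gripper_width: 76.9
```

```bash
python3 - <<'E'
from h import *
s,R=rot(); print(s["tcp_pos"],s["t"],np.abs(s["joint_vel"]).max())
m=viewer.camera_model("wrist"); im,d=viewer.get_image("wrist"); cv2.imwrite("pics/w4.png",im)
P=cloud("wrist",d,m).reshape(-1,3); z=P[:,2]; r=np.hypot(P[:,0]-594.2,P[:,1]-199.3)
t=P[(r<20)&(z>140)&(z<190)]; print("head top z",np.median(t[:,2]),cv2.minAreaRect(t[abs(t[:,2]-np.median(t[:,2]))<3][:,:2].astype(np.float32)))
k=P[(r<56)&(r>46)&(z>80)&(z<130)]; print("wheel top z",np.median(k[:,2]), "rim z", np.median(z[(r>83)&(r<90)&(z>150)&(z<180)]))
im2,d2=viewer.get_image("top"); P=cloud("top",d2).reshape(-1,3); r=np.hypot(P[:,0]-595,P[:,1]-199.3); t=P[(r<13)]; print("topcam",np.median(t[:,2]))
sc,_=viewer.get_image("scene"); cv2.imwrite("pics/scene4.png",np.vstack([sc]))
E
```

```text
[595.93359553 196.660283   274.60473837] 12.35 0.04417275384224155
head top z 162.35517664770865 ((594.8624877929688, 198.71189880371094), (32.88642883300781, 32.63091278076172), 8.177392959594727)
wheel top z 96.61344391708401 rim z 163.8516664475038
topcam 616.1009733562545
```

View pics/w4.png

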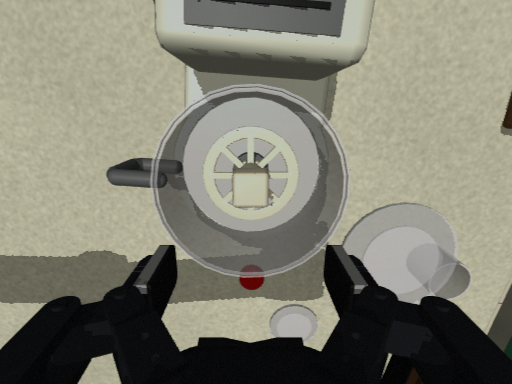

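View pics/scene4.png

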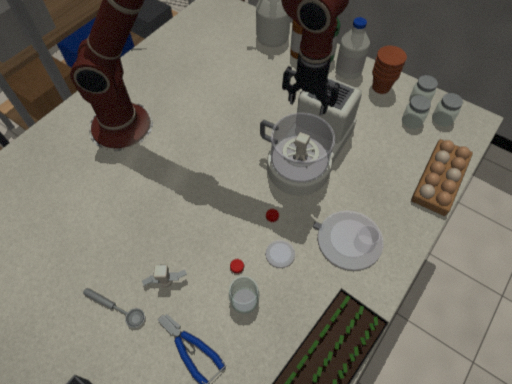

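The wrist view shows the disc seated centrally on the spindle, with its head at (251,190) and its wheel level. The scene view shows the disc in the bowl at (302,148), the blade still at (165,277) and everything else where it was. The head top measures 162 mm (home 163, unseated 175) and the wheel top 96.6 mm (home 97).

```bash
python3 -c "
from h import *
print(ticket.hand_in())"
```

```text
the job is handed in; nothing more can be done
None
```

The emulsifying disc is fully home on the drive spindle, released, and the job is handed in at about 12.5 s on the robot's clock.

- **Fitting:** The disc's slot direction could not be seen from above. My first try at one of the two square orientations stopped on the cross-pin, with the underside at about 91 mm and 17 N at the wrist. I backed off 6 mm and turned the disc 90° about the spindle. It then dropped freely over the pin and stopped on the boss; a small extra push moved it no further (6 N).
- **Last checks:** After release, the wrist camera put the head top at 162 mm (163 mm is home, 175 mm is unseated) and the wheel top at 96.6 mm (97 mm is home). The disc is centred within about 1 mm of the spindle axis. The scene picture shows the blade and the other things on the table where they were, and the gripper is clear above the bowl.
- **Checks that disagreed:** The final top-camera depth check failed because the arm blocked its view (it read 616 mm). An early wrist-camera reading of the disc, taken before the arm had settled, was about 8 mm off, so I measured both the disc and the spindle again with the arm still.

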